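Make up two dental case trays

TASK

Make up the two case trays from the row of stock standing just behind them: the three-pocket tray gets one brown bottle, the small white-and-blue carton and the glass jar of burs; the two-pocket tray gets the other brown bottle and the round pot of wax. Set each thing down upright in the middle of a pocket of its own (to about a centimetre; any pocket of the right tray will do). Tip nothing over, and leave the white squeeze bottle and the plaster model where they stand.

Things in the scene. Friction and masses are not known exactly. Their poses are not given: they have to be found in the camera images.
- tray_three: Grey shallow fixed tray, three pockets in a row along its y, 232 mm long (y), 80 wide (x), rim 12 high, a 10 mm tab at each end. Origin: centre of its underside, z up. Pockets 72 x 72 mm inside, centres at x = 0, y = -76, 0 and +76 mm, floors 4 mm above the bench; ribs between 4 mm thick, 10 high. Left or right of the robot, nearer than the stock, turned up to 0.2 rad.
- tray_two: Grey shallow fixed tray, two pockets in a row along its y, 156 mm long (y), 80 wide (x), rim 12 high, a 10 mm tab at each end. Origin: centre of its underside, z up. Pockets 72 x 72 mm inside, centres at x = 0, y = -38 and +38 mm, floors 4 mm above the bench; ribs between 4 mm thick, 10 high. Left or right of the robot, nearer than the stock, turned up to 0.2 rad.
- bottle_1: First brown glass bottle with white screw cap, upright: body 40 mm across up to z = 75 mm, cap 28 mm, 95 mm tall. Origin: centre of its underside, z up. About 0.1 kg; loose. The two are interchangeable (bottles at the far left are not stock). Stands in the stock row, things about 0.15 m apart in any order.
- bottle_2: Second brown glass bottle with white screw cap, upright: body 40 mm across up to z = 75 mm, cap 28 mm, 95 mm tall. Origin: centre of its underside, z up. About 0.1 kg; loose. The two are interchangeable (bottles at the far left are not stock). Stands in the stock row, things about 0.15 m apart in any order.
- wax_pot: Low round open pot of pink modelling wax, 51 mm across, 21 mm high, rigid. Origin: centre of its underside, z up. About 0.06 kg; loose. Stands in the stock row, things about 0.15 m apart in any order.
- carton: Small white-and-blue closed carton lying flat, 40 mm (its x) by 56 mm (its y), 22 mm high, rigid. Origin: on its underside, 1 mm from the middle of its width (the sides are at x = -19 and +21 mm), z up. 0.05 kg; loose, turned up to 0.8 rad. Stands in the stock row, things about 0.15 m apart in any order.
- bur_jar: Small open clear glass jar full of burs and mandrels, round, about 42 mm across, 40 mm high, rigid. Origin: centre of its underside to 1 mm, z up. 0.14 kg; loose. Stands in the stock row, things about 0.15 m apart in any order.
- white_bottle: White squeeze bottle with a nozzle, 54 mm across, 122 mm tall; origin at the centre of its underside. Not wanted in either kit: leave it standing where it is. Loose. Stands in the stock row, things about 0.15 m apart in any order.
- plaster_model: Cream plaster jaw model with teeth on its base, 65 x 77 mm, 55 mm high; origin at the centre of its underside. Not wanted in either kit: leave it where it is. Loose. Stands in the stock row, things about 0.15 m apart in any order.
Things that resemble listed ones, but are neither listed nor needed, are in the scene too. Of the things like the bur_jar, leave any that is yellow; of the rest the smaller one is meant.

How it is judged:
By the outcome, as a careful person would: the job done as asked, in the order asked, and still so for the second after the job is handed in, with the robot touching nothing.
It also fails if it takes over 120 s, if anything falls off the work surface, if the arm or the gripper's body presses on something with over 40 N, if the wrist force passes 120 N, or if a joint passes its speed limit or range.

ROBOT

A 7-joint arm with a two-finger parallel gripper is mounted at the origin on a cart in front of the work surface, level with it; the furniture and walls round the work are solid. World frame = base frame: x ahead of the robot, y to its left, z up, the work surface at z = 0. Lengths are in m, angles in rad, forces in N, time in s.
With the tool pointing down it reaches from about 0.4 to 0.925 m from the base axis. Payload 5.6 kg.
Tool frame: the origin (TCP) lies at the very end of the fingers, on their centre line; the grasp point (between the pads) lies 19 mm behind it; z points along the fingers, y is the line along which they close (so a half turn about z gives the same grasp; the last joint's range is limited). The gripper opens to 85 mm and grips with 20 to 120 N. Pads are 22 mm wide; open, the fingers measure 114 mm over their backs; the gripper's body (76 mm by 85 mm) begins 54 mm behind the grasp point. The pads swing forward as they close: fully open they stand 13 mm farther back than shut.
Start: joints at [-1.296, 0.468, -0.012, 1.603, 0.006, 1.071, -0.056], TCP at [0.203, 0.617, 0.194] pointing down, gripper open.
Joint ranges: [-2.53, 2.53], [-0.31, 2.02], [-1.57, 1.55], [0.28, 2.44], [-1.29, 4.43], [0.15, 1.84], [-2.92, 2.92]. Speed limits (rad/s): [2.57, 2.57, 3.14, 3.14, 3.14, 3.14, 3.14].

INTERFACE

Orientations are given as a unit quaternion [w, x, y, z].
In Python, from plant import arm, read_camera, workorder, spot_in, regions_of, place_of gives the robot as it stands. Calls block until the motion is done:
- arm.move_pose(position, orientation): joint-space move of the TCP to a pose.
- arm.move_linear(position, rot=None, rate=0.15, contact_N=None): straight line of the TCP; rot=None keeps the orientation; rate is the mean speed in m/s. With contact_N (N) it stops when the force on the tool has changed by that much, and returns True; else False.
- arm.move_joints(angles): joint-space move.
- arm.command_gripper(opening, f_grip=None): finger opening in m; f_grip is the grip in N (None keeps the last); returns when the fingers have stopped.
- arm.dwell(seconds).
- arm.ik(position, orientation): joint angles nearest the present ones, or None.
- read_camera(name): name is "scene" or "top" or "wrist"; returns a dict with "frame" (480x640x3 uint8, blue, green, red), "fx", "fy", "cx", "cy" (pixels), "world_to_cam" (4x4, takes a point from world to camera coordinates). Camera axes: x right, y down, z forward; pixel columns grow to the right and rows downward; lengths in m; the calibration is good to about 2 mm. A picture is of the moment at which its call begins. There is no depth.
A pose or a line that the arm cannot do raises arm.IKError and nothing moves.
- workorder.job_done(): hands the job in; it is judged then, once.
Trained networks look in a picture, given as the dict that the camera call returned (one of the last four; its "shot" number tells which), for a name from the list of things; names that differ only in an ending like _2 or _b are one class to them, and where a whole thing is asked for, a point or a joint stands for the part that bears it (a point fixed in the world has none). Each returns a list of dicts, best first, with "confidence" (0 to 1); they miss things now and then, are a little off and sometimes report something else, mostly with a low value. They report only what shows in the picture. A call takes as long as a camera call. They do not tell look-alikes from the thing itself.
- spot_in(picture, target): "box" ([left, top, right, bottom] in pixels, round what is visible of it).
- regions_of(picture, target): "pixels" (480x640 bool, what is visible of it) and "box" ([left, top, right, bottom] in pixels, round what is visible of it).
- place_of(picture, target): "centre" ([row, column] in pixels: a listed point, or the origin of a listed thing).
Readings, each from a call of its own:
- arm.read_t(): time.
- arm.read_qpos(): joint angles.
- arm.read_joint_velocities(): joint speeds.
- arm.read_joint_torque(): joint torques, N m.
- arm.read_eef_pos(): TCP position.
- arm.read_ee_rot(): TCP orientation.
- arm.read_force(): force on the tool from outside, world axes, zero at the start.
- arm.read_wrist_torque(): the same for the moment, N m.
- arm.read_width(): finger opening in m.
- arm.read_grasp_force(): force on a finger pad.
Only numpy, scipy, OpenCV 4.12 (cv2) and the standard library are available. Lean on these libraries where they do the work, as an engineer would, in place of code of your own. Each camera call takes 0.05 s, during which the arm holds its last target. There are 200 camera calls.

## Working session

There is one attempt and no reset: what is moved stays moved. The work goes in short steps, each a Python script; the robot and the scene stay as the last script left them, time stands still between calls to the robot, and variables do not carry over. Pictures are saved under pics/ and viewed, at most 14 in all, crops included, and the job is handed in when it is done.

```bash
mkdir -p pics; ls
python3 - <<'E'
from plant import *
import cv2
for n in ("scene","top"):
    p=read_camera(n); cv2.imwrite(f"pics/{n}0.png",p["frame"])
    print(n,p["fx"],p["cx"],p["cy"],p["world_to_cam"].round(3).tolist() if hasattr(p["world_to_cam"],'round') else p["world_to_cam"])
    for t in ["tray_three","tray_two","bottle_1","wax_pot","carton","bur_jar","white_bottle","plaster_model"]:
        print(t,[(round(d["confidence"],2),[round(float(x)) for x in d["centre"]]) for d in place_of(p,t)],[(round(d["confidence"],2),[round(float(x)) for x in d["box"]]) for d in spot_in(p,t)])
print(arm.read_t(),arm.read_ee_rot())
E
```

```text
pics
scene 576.8133835445732 311.5481835818822 247.31753928068028 [[0.746, -0.665, -0.011, -0.408], [-0.596, -0.661, -0.455, 0.334], [0.296, 0.346, -0.89, 1.259], [0.0, 0.0, 0.0, 1.0]]
tray_three [(0.82, [227, 228]), (0.49, [315, 420])] [(0.76, [190, 188, 266, 270]), (0.32, [290, 189, 308, 211])]
tray_two [(0.68, [330, 335])] [(0.65, [305, 294, 365, 368])]
bottle_1 [(0.77, [396, 424]), (0.72, [274, 378])] [(0.95, [376, 252, 395, 281]), (0.68, [417, 382, 441, 408])]
wax_pot [(0.71, [169, 255])] [(0.69, [247, 156, 268, 174])]
carton [(0.88, [200, 298]), (0.75, [232, 330])] [(0.94, [288, 186, 310, 211])]
bur_jar [(0.89, [314, 420]), (0.86, [360, 446]), (0.56, [318, 378])] [(0.9, [410, 301, 429, 325]), (0.86, [437, 342, 467, 376]), (0.7, [373, 305, 393, 324])]
white_bottle [(0.88, [160, 192])] [(0.76, [180, 133, 199, 171])]
plaster_model [(0.63, [235, 328]), (0.32, [312, 418])] [(0.73, [317, 217, 346, 239]), (0.37, [248, 160, 265, 176])]
top 463.0680173289453 327.055568358695 232.92854809684138 [[0.058, -0.998, 0.001, -0.019], [-0.972, -0.057, -0.228, 0.535], [0.228, 0.012, -0.974, 1.113], [0.0, 0.0, 0.0, 1.0]]
tray_three [(0.95, [277, 255])] [(0.6, [207, 255, 302, 295])]
tray_two [(0.68, [276, 402])] [(0.94, [370, 256, 441, 298])]
bottle_1 [(0.87, [208, 396]), (0.66, [265, 493])] [(0.66, [487, 253, 513, 272]), (0.52, [390, 194, 406, 217])]
wax_pot [(0.51, [209, 229])] [(0.71, [219, 199, 234, 220])]
carton [(0.76, [209, 284])] [(0.85, [268, 196, 295, 219])]
bur_jar [(0.91, [226, 485]), (0.83, [240, 420]), (0.72, [214, 441]), (0.72, [244, 172])] [(0.82, [413, 227, 431, 245]), (0.78, [477, 212, 506, 239]), (0.76, [434, 201, 454, 223]), (0.64, [484, 252, 513, 270]), (0.52, [219, 197, 233, 217])]
white_bottle [(0.83, [244, 175])] [(0.65, [155, 228, 183, 260])]
plaster_model [(0.65, [206, 332])] [(0.72, [315, 192, 342, 221])]
1.7 [1.58654529e-05 1.58270705e-01 9.87395758e-01 9.03386054e-06]
```

View pics/scene0.png

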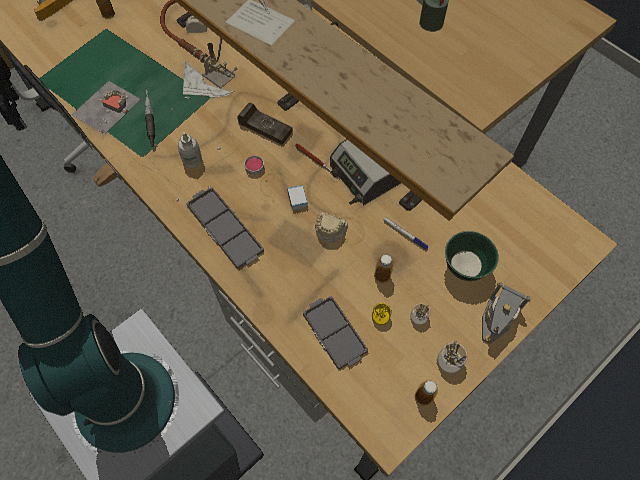

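View pics/top0.png

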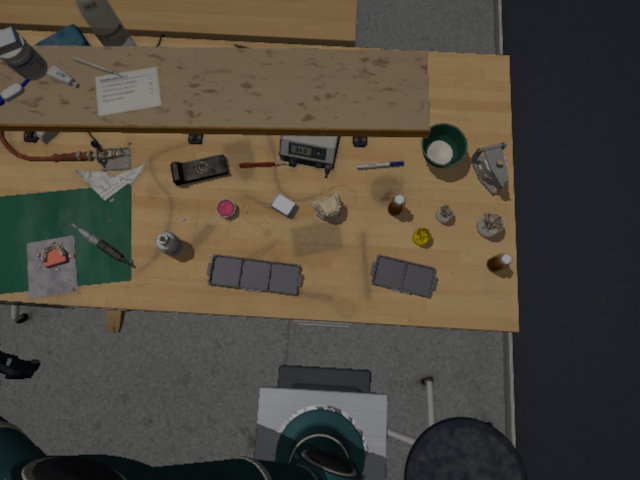

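The scene picture shows the three-pocket tray at (225,228) and the two-pocket tray at (335,331). The stock is white bottle (190,152), pot (255,166), carton (298,198), plaster model (331,228), and brown bottles at (384,267) and (427,392).

There are three jar candidates in scene: yellow (381,314), small clear (420,316) and large clear (452,358). The small clear one at (420,316), which is (445,214) in top, fits: it isn't yellow and it's the smaller of the other two. I'll confirm it in a crop.

```bash
cat > h.py <<'E'
from plant import *
import numpy as np, cv2
def w2p(p,X):
    c=p["world_to_cam"]@np.append(X,1); return np.array([p["fx"]*c[0]/c[2]+p["cx"],p["fy"]*c[1]/c[2]+p["cy"]])
def p2w(p,uv,z):
    T=np.asarray(p["world_to_cam"]);R=T[:3,:3];o=-R.T@T[:3,3]
    d=R.T@np.array([(uv[0]-p["cx"])/p["fx"],(uv[1]-p["cy"])/p["fy"],1]); return (o+d*(z-o[2])/d[2])[:2]
def q(yaw):  # tool down; tool y axis along world yaw+90deg, x along yaw
    return [0,np.cos(yaw/2),np.sin(yaw/2),0]
E
python3 - <<'E'
from h import *
for n in ("scene","top"):
    p=read_camera(n)
    for t in ["tray_three","tray_two","bottle_1","wax_pot","carton","bur_jar","white_bottle","plaster_model"]:
        print(n,t,[p2w(p,d["centre"][::-1],0).round(3).tolist() for d in place_of(p,t) if d["confidence"]>.45])
    if n=="scene": cv2.imwrite("pics/jars.png",cv2.resize(p["frame"][240:420,340:500],None,fx=3,fy=3,interpolation=2))
    # shelf front-edge estimate
p=read_camera("wrist");print(p["fx"],p["cx"],p["cy"],np.round(p["world_to_cam"],3).tolist())
T=np.asarray(p["world_to_cam"]);print("cam pos",-T[:3,:3].T@T[:3,3],arm.read_eef_pos())
E
```

```text
scene tray_three [[0.423, 0.19]]
scene tray_two [[0.449, -0.187]]
scene bottle_1 [[0.626, -0.163], [0.494, -0.429]]
scene wax_pot [[0.599, 0.286]]
scene carton [[0.606, 0.133]]
scene bur_jar [[0.547, -0.235], [0.621, -0.293]]
scene white_bottle [[0.488, 0.417]]
scene plaster_model [[0.613, 0.006], [0.602, 0.284]]
top tray_three [[0.428, 0.199]]
top tray_two [[0.447, -0.191]]
top bottle_1 [[0.628, -0.167], [0.488, -0.426]]
top wax_pot [[0.597, 0.282]]
top carton [[0.61, 0.134]]
top bur_jar [[0.592, -0.418], [0.551, -0.23], [0.628, -0.288]]
top white_bottle [[0.49, 0.422]]
top plaster_model [[0.617, 0.008]]
395.5764125203632 314.42412291581076 240.33015538327862 [[0.314, 0.95, 0.001, -0.651], [0.909, -0.3, 0.288, -0.037], [0.274, -0.09, -0.958, 0.379], [0.0, 0.0, 0.0, 1.0]]
cam pos [0.13406471 0.64117766 0.37366374] [0.20319074 0.61745603 0.19410242]
```

View pics/jars.png

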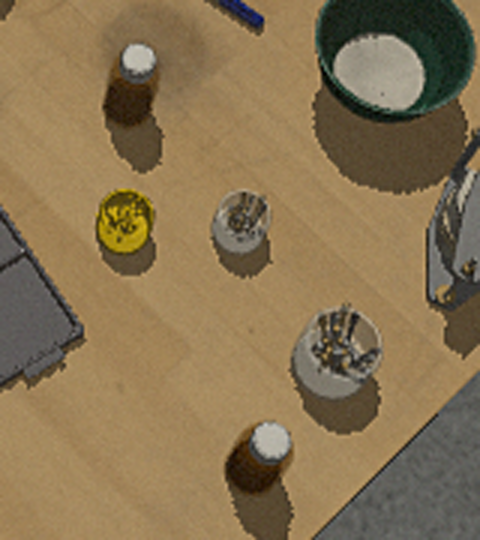

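The crop shows the yellow jar on the left, the small clear jar of burs at crop (241,221), which is scene (420,314), and the clearly larger clear jar below it. So the small clear one at about (0.625,-0.29) is the target. Next I'll take close wrist views over each half.

Run:
```python
from h import *
import pickle
out={}
for n,pos in (("L",[.46,.2,.3]),("R",[.47,-.27,.3])):
    arm.move_pose(pos,q(np.pi)); p=read_camera("wrist"); cv2.imwrite(f"pics/w{n}.png",p["frame"])
    for t,h in [("tray_three",.012),("tray_two",.012),("bottle_1",.0),("wax_pot",.0),("carton",.022),("bur_jar",.0)]:
        c=[(round(d["confidence"],2),np.round(d["centre"]).tolist(),p2w(p,d["centre"][::-1],0).round(4).tolist()) for d in place_of(p,t) if d["confidence"]>.4]
        rs=regions_of(p,t); 
        print(n,t,c)
        for d in rs:
            if d["confidence"]>.4: print("    ",round(d["confidence"],2),np.round(d["box"]).tolist(),int(d["pixels"].sum()))
        out[n,t]=[(d["confidence"],d["pixels"],d["box"]) for d in rs]
    out[n]=p
pickle.dump(out,open("o.pkl","wb"));print(arm.read_t(),arm.read_qpos().round(2))
```

```text
L tray_three [(0.87, [158.0, 310.0], [0.4286, 0.1963]), (0.44, [311.0, 42.0], [0.6301, -0.162])]
     0.76 [201.0, 116.0, 419.0, 201.0] 14486
L tray_two []
     0.66 [1.0, 142.0, 59.0, 220.0] 3710
L bottle_1 [(0.91, [308.0, 40.0], [0.6263, -0.1643])]
L wax_pot [(0.93, [289.0, 380.0], [0.5973, 0.2887])]
     0.76 [363.0, 273.0, 404.0, 319.0] 1332
L carton [(0.73, [302.0, 267.0], [0.6172, 0.1392])]
     0.77 [239.0, 286.0, 292.0, 331.0] 1533
L bur_jar [(0.41, [301.0, 267.0], [0.6156, 0.1394])]
R tray_three []
     0.58 [602.0, 108.0, 640.0, 182.0] 2046
R tray_two [(0.56, [167.0, 382.0], [0.4507, -0.1869])]
     0.6 [308.0, 120.0, 454.0, 211.0] 9694
R bottle_1 [(0.96, [303.0, 394.0], [0.6296, -0.161]), (0.83, [199.0, 184.0], [0.4896, -0.428])]
     0.78 [378.0, 290.0, 418.0, 348.0] 1797
     0.72 [143.0, 188.0, 204.0, 232.0] 1775
R wax_pot []
R carton [(0.56, [294.0, 621.0], [0.6156, 0.1368])]
     0.68 [599.0, 277.0, 640.0, 324.0] 1300
R bur_jar [(0.78, [276.0, 205.0], [0.5907, -0.4102]), (0.64, [296.0, 293.0], [0.6185, -0.2958]), (0.59, [246.0, 342.0], [0.5502, -0.2321])]
     0.79 [279.0, 278.0, 310.0, 323.0] 1163
     0.62 [326.0, 233.0, 359.0, 275.0] 1096
     0.6 [167.0, 254.0, 226.0, 314.0] 2501
7.4917 [-0.18  0.21  0.75  1.78 -0.15  1.21  2.19]
```

View pics/wL.png

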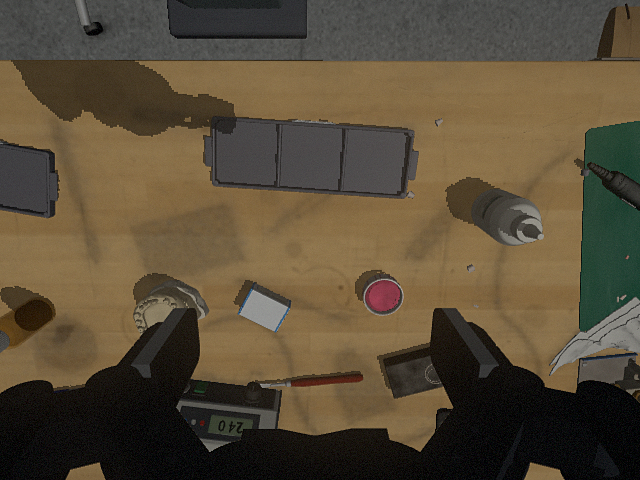

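View pics/wR.png

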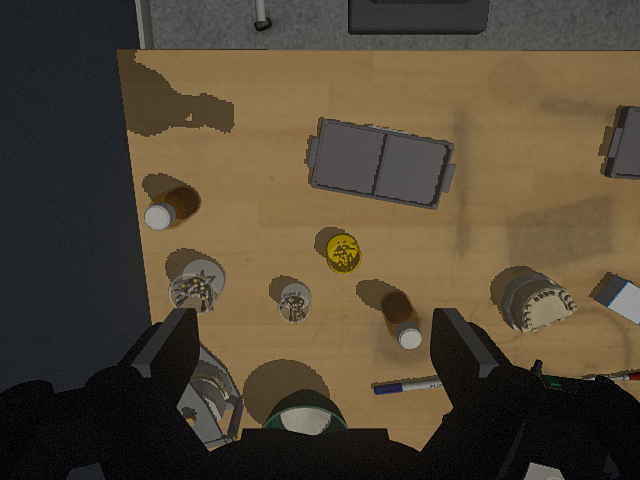

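```bash
cat > fit.py <<'E'
from h import *
def rect(p,mask,z):
    cs,_=cv2.findContours(mask.astype(np.uint8),cv2.RETR_EXTERNAL,cv2.CHAIN_APPROX_NONE)
    c=max(cs,key=cv2.contourArea)[:,0,:]
    w=np.array([p2w(p,u,z) for u in c]); (cx,cy),(a,b),th=cv2.minAreaRect((w*1000).astype(np.float32))
    th=np.radians(th)
    if a>b: a,b=b,a; th+=np.pi/2
    th=(th+np.pi/2)%np.pi-np.pi/2   # direction of short side
    return np.array([cx,cy])/1000,(a,b),th
E
python3 - <<'E'
from fit import *
import pickle
o=pickle.load(open("o.pkl","rb"))
for k,t in (("L","tray_three"),("R","tray_two")):
    p=o[k];m=o[k,t][0][1];print(t,rect(p,m,.008))
    k_=np.ones((1,1)); mo=cv2.morphologyEx(m.astype(np.uint8),cv2.MORPH_OPEN,cv2.getStructuringElement(0,(41,41)));print("  no tabs",rect(p,mo,.008))
    print("  raw opened less",rect(p,cv2.morphologyEx(m.astype(np.uint8),cv2.MORPH_OPEN,np.ones((5,5),np.uint8)),.008))
p=o["L"];m=o["L","carton"][0][1];f=p["frame"].astype(int)
wh=m&(f.min(2)>120);print("carton",rect(p,m,.022),"white",wh.sum(),rect(p,wh,.022))
hs=cv2.cvtColor(p["frame"],cv2.COLOR_BGR2HSV); b=np.zeros((480,640),bool); b[275:340,230:300]=True
bl=b&(hs[...,1]<140)&((hs[...,0]>60)|((hs[...,1]<40)&(hs[...,2]>110)));print("colour",bl.sum(),rect(p,bl,.022),rect(p,bl,0))
cv2.imwrite("pics/cart.png",cv2.resize(np.hstack([p["frame"][270:345,225:305],(m[270:345,225:305,None]*255*np.ones(3)).astype(np.uint8)]),None,fx=5,fy=5,interpolation=0))
for i in range(3):
    c,mm,bx=o["R","bur_jar"][i]; print("jar",bx,[rect(o["R"],mm,z)[:2] for z in (0,.04)])
c,mm,bx=o["L","wax_pot"][0]; print("pot",[rect(o["L"],mm,z)[:2] for z in (0,.021)])
R=o["R"]
for uv in ((410,338),(158,217)): print("cap centre z=.095",p2w(R,uv,.095))
print("jar top", p2w(R,(293,303),.04), "pot top",p2w(o["L"],(383,296),.021))
E
```

```text
tray_three (array([0.42784875, 0.19798044]), (83.46832275390625, 250.1997833251953), np.float64(-0.06764229431719482))
  no tabs (array([0.42803302, 0.20070865]), (83.468505859375, 237.25430297851562), np.float64(-0.06767505119860306))
  raw opened less (array([0.42784875, 0.19798044]), (83.46832275390625, 250.1997833251953), np.float64(-0.06764229431719482))
tray_two (array([ 0.44661703, -0.18903482]), (82.73294830322266, 172.9362335205078), np.float64(-0.1805603245365548))
  no tabs (array([ 0.44675516, -0.188041  ]), (82.679931640625, 170.86305236816406), np.float64(-0.17961064129183235))
  raw opened less (array([ 0.44661703, -0.18903482]), (82.73294830322266, 172.9362335205078), np.float64(-0.1805603245365548))
carton (array([0.61373535, 0.13893518]), (49.322792053222656, 56.7706413269043), np.float64(-0.5038673485028742)) white 1090 (array([0.6181922, 0.1365289]), (38.69087600708008, 49.96299362182617), np.float64(-0.5069908369873737))
colour 1215 (array([0.61389343, 0.13897371]), (49.56362533569336, 56.42605972290039), np.float64(-0.5040781377031545)) (array([0.62480835, 0.135
[... 257 characters left out ...]
562255859375))]
jar [326.2, 233.0, 359.1, 275.3] [(array([ 0.55937244, -0.23180234]), (42.621131896972656, 53.75989532470703)), (array([ 0.54590344, -0.23483153]), (39.06500244140625, 49.27440643310547))]
jar [167.3, 253.9, 226.2, 313.6] [(array([ 0.6037384 , -0.42170294]), (66.08402252197266, 85.5628662109375)), (array([ 0.58656775, -0.4088877 ]), (60.57024002075195, 78.42383575439453))]
pot [(array([0.60621527, 0.29252307]), (53.11404037475586, 58.9503288269043)), (array([0.5966109 , 0.28854758]), (50.78730392456055, 56.367835998535156))]
cap centre z=.095 [ 0.62541599 -0.16275445]
cap centre z=.095 [ 0.48951038 -0.42363928]
jar top [ 0.60996005 -0.29363055] pot top [0.59821695 0.28866975]
```

View pics/cart.png

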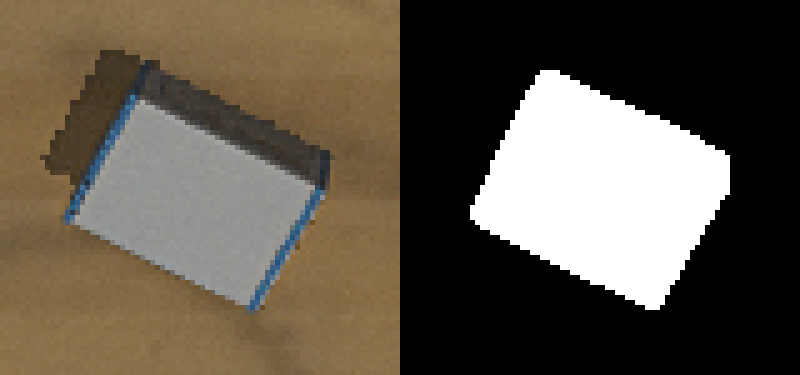

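Both wrist views agree with the overview: the trays, pot (383,296), carton (265,310), small jar (294,303) and both bottles are all clear. In the crop the carton's top face spans (68,218)–(325,188), with its short side at -0.505 rad. I'll start with the right bottle going into tray_two.

```bash
cat > job.py <<'E'
from h import *
T3=(np.array([.428,.198]),-.068); T2=(np.array([.4475,-.188]),-.180)
def pocket(T,s): return T[0]+s*np.array([-np.sin(T[1]),np.cos(T[1])])
Z=.2
def go(src,zg,dst,yaw_g,yaw_p,wid,force=40,back=np.zeros(2)):
    arm.command_gripper(.085)
    arm.move_pose([*src,Z],q(yaw_g)); arm.move_linear([*src,zg+.03],rate=.3)
    if arm.move_linear([*src,zg],rate=.08,contact_N=8): print("contact at",arm.read_eef_pos())
    arm.command_gripper(0.,force); w=arm.read_width(); print("width",w)
    if abs(w-wid)>.006: print("BAD width"); return False
    arm.move_linear([*src,Z],rate=.2); print("lifted",arm.read_width(),arm.read_grasp_force())
    arm.move_pose([*dst,Z],q(yaw_p)); arm.move_linear([*dst,zg+.03],rate=.25)
    print("touch",arm.move_linear([*dst,zg+.004],rate=.04,contact_N=4),arm.read_eef_pos().round(4))
    arm.command_gripper(w+.02); arm.move_linear([*dst,Z],rate=.25)
    print("t",arm.read_t()); return True
E
python3 - <<'E'
from job import *
go([.489,-.426],.030,pocket(T2,-.038),np.pi,np.pi+T2[1],.040)
p=read_camera("top");cv2.imwrite("pics/t1.png",cv2.resize(p["frame"][180:320,340:540],None,fx=3,fy=3))
E
```

```text
width 0.030738770900700603
BAD width
```

View pics/t1.png

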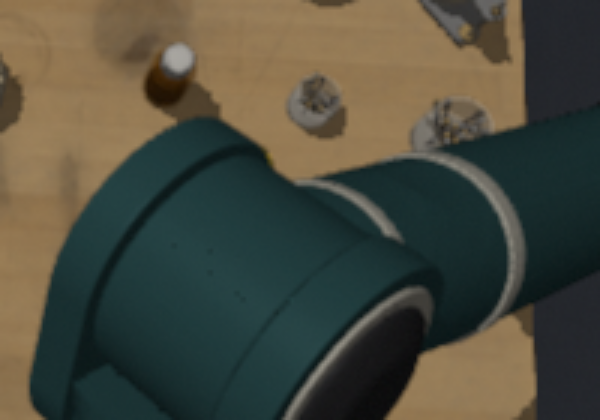

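The top view is blocked by the arm. The grip width is narrower than the 40 mm body, so I'll check the readings and the wrist view.

Run:
```python
from h import *
print(arm.read_width(),arm.read_grasp_force(),arm.read_force(),arm.read_eef_pos(),arm.read_t())
p=read_camera("wrist");cv2.imwrite("pics/w1.png",p["frame"])
```

```text
0.03093005881090281 36.403577799210325 [ 0.08287208 -0.40017694  2.84038572] [ 0.48922753 -0.42648935  0.03049587] 10.2333
```

View pics/w1.png

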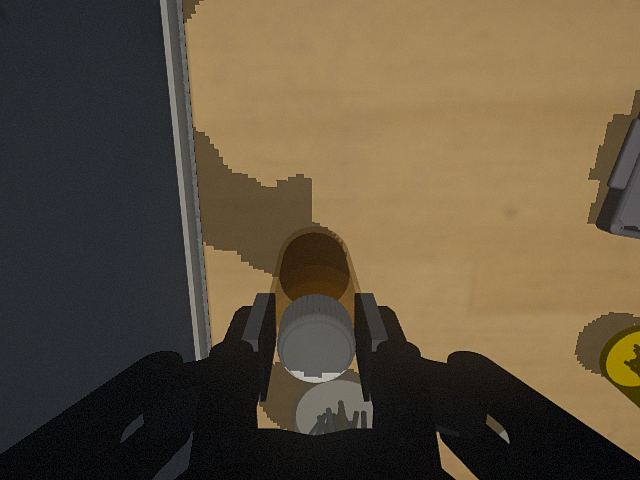

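The bottle is held squarely between the pads at 36 N, so the width reading just runs low under load. I'll carry on with it.

```bash
python3 - <<'E'
s=open("job.py").read()
s=s.replace('if abs(w-wid)>.006','if abs(w-wid)>.014').replace("w+.02)","wid+.015)")
a,b=s.split("    arm.move_linear([*src,Z],rate=.2);")
b="    arm.move_linear([*src,Z],rate=.2);"+b
s=a+"    return carry(src,zg,dst,yaw_p,wid)\ndef carry(src,zg,dst,yaw_p,wid):\n"+b
open("job.py","w").write(s)
E
python3 - <<'E'
from job import *
carry([.489,-.426],.030,pocket(T2,-.038),np.pi+T2[1],.040)
p=read_camera("wrist");cv2.imwrite("pics/w2.png",p["frame"])
print([p2w(p,d["centre"][::-1],.004) for d in place_of(p,"bottle_1")],pocket(T2,-.038))
E
```

```text
lifted 0.0306517633432365 35.58431976882275
touch True [ 0.4407 -0.2253  0.0344]
t 14.6417
[array([ 0.44021917, -0.22719841]), array([ 0.62800545, -0.16548844])] [ 0.44069688 -0.22538606]
```

View pics/w2.png

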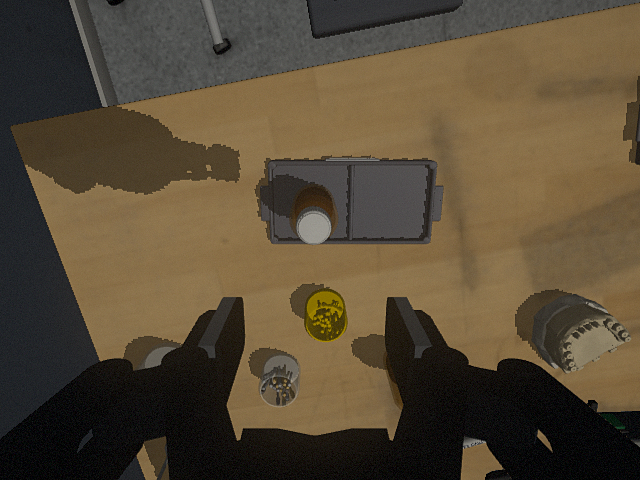

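The first bottle stands upright in the middle of its pocket (cap at 314,226), and tray_two's yaw checks out. Next come the jar, the second bottle and the pot.

Run:
```python
from job import *
pi=np.pi
ok=go([.619,-.2945],.012,pocket(T3,.076),pi,pi+T3[1],.042) and \
   go([.627,-.1625],.030,pocket(T3,-.076),pi,pi+T3[1],.040) and \
   go([.599,.288],.005,pocket(T2,.038),pi,pi+T2[1],.051)
print(ok)
p=read_camera("wrist");cv2.imwrite("pics/w3.png",p["frame"])
```

```text
width -3.4040803620615805e-05
BAD width
False
```

View pics/w3.png

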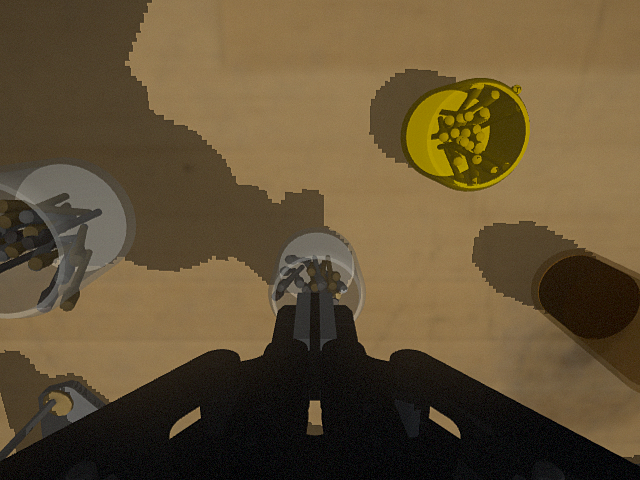

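The fingers closed on nothing: the jar stands upright at (316,275), just on the robot side of the closed fingers. I'll back off and measure again.

Run:
```python
from h import *
p=read_camera("wrist"); print(arm.read_eef_pos(),[p2w(p,u,0).round(4) for u in ((315,235),(315,262),(315,290))])
arm.move_linear([.619,-.2945,.2],rate=.25); arm.command_gripper(.085)
for x in (.619,.58):
    if x<.6: arm.move_linear([x,-.2945,.25],rate=.25)
    p=read_camera("wrist")
    for d in place_of(p,"bur_jar"): print("c",round(d["confidence"],2),np.round(d["centre"]),p2w(p,d["centre"][::-1],0).round(4))
    for d in regions_of(p,"bur_jar"):
        l,t,r,b=d["box"]; print("box",np.round(d["box"]),"near z0",p2w(p,((l+r)/2,t),0).round(4),"far z.04",p2w(p,((l+r)/2,b),.04).round(4))
cv2.imwrite("pics/w4.png",p["frame"]); print(arm.read_t())
```

```text
[ 0.61899248 -0.29450032  0.01198396] [array([ 0.6011, -0.2934]), array([ 0.6156, -0.2934]), array([ 0.6312, -0.2934])]
c 0.89 [196. 317.] [ 0.616  -0.2908]
c 0.87 [126. 381.] [ 0.5508 -0.2319]
c 0.57 [174. 194.] [ 0.5941 -0.4084]
box [292. 177. 340. 230.] near z0 [ 0.597  -0.2921] far z.04 [ 0.6389 -0.2923]
box [358. 101. 410. 157.] near z0 [ 0.5291 -0.2305] far z.04 [ 0.5753 -0.2349]
box [139. 137. 219. 211.] near z0 [ 0.5603 -0.4194] far z.04 [ 0.6219 -0.4125]
c 0.92 [219. 317.] [ 0.613  -0.2912]
c 0.8 [200. 209.] [ 0.5916 -0.4099]
c 0.6 [162. 372.] [ 0.5504 -0.2322]
c 0.23 [ 48. 384.] [ 0.4389 -0.2248]
box [295. 202. 335. 253.] near z0 [ 0.5939 -0.2933] far z.04 [ 0.6392 -0.2934]
box [351. 145. 397. 192.] near z0 [ 0.5323 -0.2308] far z.04 [ 0.5758 -0.2347]
box [168. 172. 235. 240.] near z0 [ 0.5604 -0.416 ] far z.04 [ 0.6252 -0.4106]
20.3833
```

View pics/w4.png

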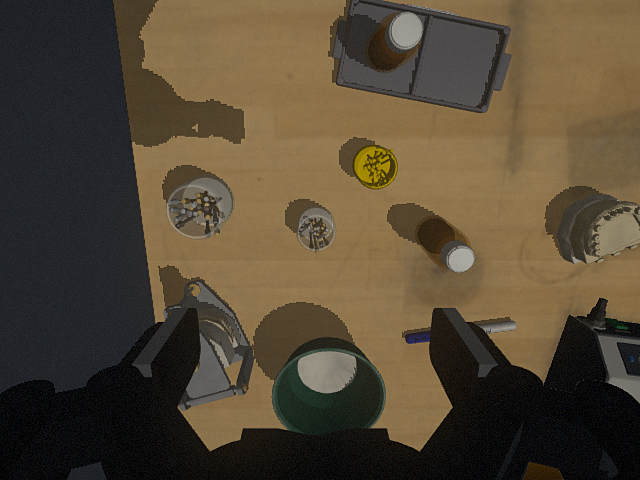

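The jar still stands where it was, about (0.617,-0.2925), so the fingers seem to have closed without gripping it. I'll check where the fingertips really were in w3.

Run:
```python
from job import *
f=cv2.imread("pics/w3.png"); 
# wrist cam is rigid to the TCP and the orientation is unchanged: shift the present calibration
p=read_camera("wrist"); d=np.array([.619,-.2945,.01198])-arm.read_eef_pos()
for X in ((.619,-.2945,.012),(.608,-.2945,.012),(.619,-.2945,.04),(.617-.021,-.293,0),(.617+.021,-.293,.04),(.617-.021,-.293,.04)):
    u=w2p(p,np.array(X)-d); print(X,u.round()); cv2.circle(f,tuple(int(v) for v in u),1,(0,0,255),-1)
cv2.imwrite("pics/w3c.png",cv2.resize(f[210:370,220:420],None,fx=4,fy=3.7,interpolation=1))
```

```text
(0.619, -0.2945, 0.012) [312. 277.]
(0.608, -0.2945, 0.012) [312. 255.]
(0.619, -0.2945, 0.04) [312. 302.]
(0.596, -0.293, 0) [316. 225.]
(0.638, -0.293, 0.04) [316. 342.]
(0.596, -0.293, 0.04) [316. 250.]
```

View pics/w3c.png

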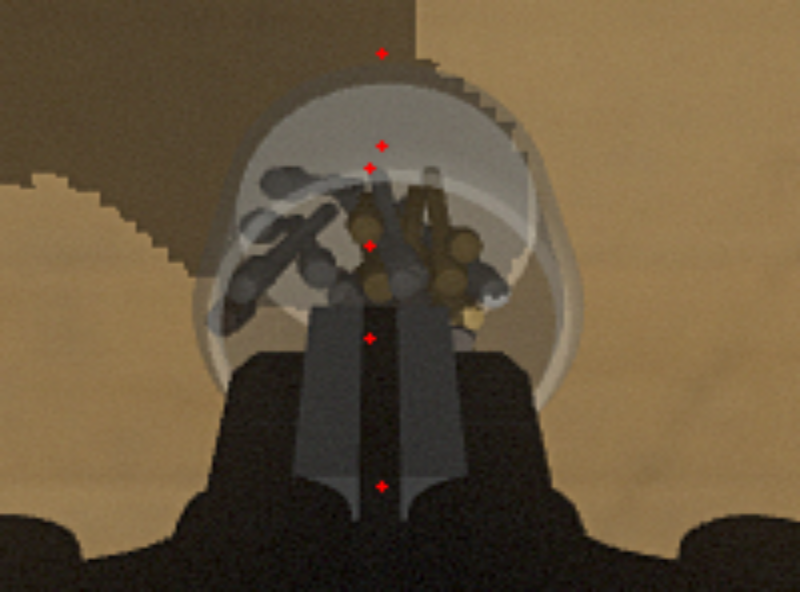

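In the crop the closed fingertips stand at about row 292, in front of and above the jar's rim, where a tip at z=0.012 should be near row 255. So the real tips look a few centimetres higher than the reported TCP. I'll probe the bare bench with closed fingers to measure that.

Run:
```python
from h import *
arm.command_gripper(0.0,40); arm.move_pose([.51,-.33,.1],q(np.pi)); arm.move_linear([.51,-.33,.02],rate=.25)
print(arm.move_linear([.51,-.33,-.06],rate=.05,contact_N=5),arm.read_eef_pos(),arm.read_force(),arm.read_width())
p=read_camera("wrist");cv2.imwrite("pics/probe.png",p["frame"]);arm.move_linear([.51,-.33,.1],rate=.25);print(arm.read_t())
```

```text
True [ 0.50967187 -0.32999423 -0.03708977] [-1.24479205  0.96138468  8.20153959] -0.00014474286645620272
24.2167
```

The bench contact came at a reported z of -0.037, so the real fingertips end about 36.5 mm short of the reported TCP. The first bottle was therefore carried by its cap, which was fine. I'll keep that for the second bottle and lower the other grasps to match. Next to the tall bottle I'll place with the fingers along the tray's x.

Run:
```python
from job import *
pi=np.pi
print([arm.ik([*pocket(T2,.038),-.027],q(s*pi/2+T2[1])) is not None for s in (1,-1)],[arm.ik([*pocket(T3,0),-.027],q(s*pi/2+T3[1])) is not None for s in (1,-1)],
 [arm.ik([.618,.137,-.032],q(y)) is not None for y in (1.066,-2.076)])
ok=go([.627,-.1625],.030,pocket(T3,-.076),pi,pi+T3[1],.033) and go([.617,-.2925],-.018,pocket(T3,.076),pi,pi+T3[1],.042)
p=read_camera("wrist");cv2.imwrite("pics/w5.png",p["frame"])
```

```text
[True, True] [True, True] [True, True]
width 0.030714627644962193
lifted 0.030506413028868057 35.22318794159219
touch True [0.4228 0.1224 0.0344]
t 32.4083
width 0.03988092038132313
lifted 0.040199250008345004 40.44191556517035
touch True [ 0.4327  0.2738 -0.0134]
t 42.55
```

View pics/w5.png

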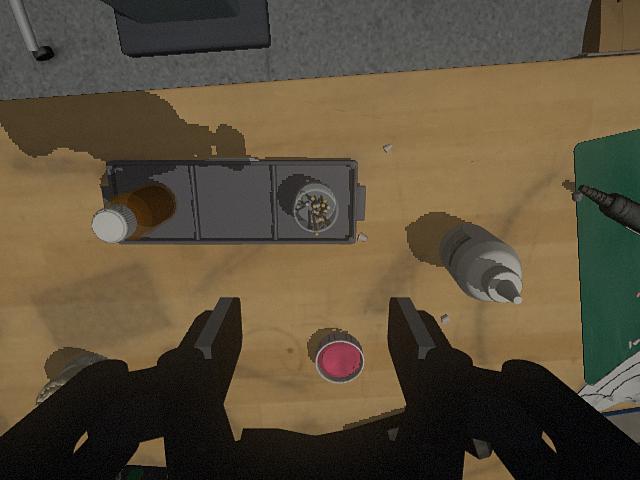

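The second bottle and the jar stand upright in the outer pockets of tray_three (base about 150,203; jar 316,205), and the middle pocket is free. Next come the pot and the carton.

Run:
```python
from job import *
pi=np.pi
ok=go([.599,.288],-.0315,pocket(T2,.038),pi,pi/2+T2[1],.051); print(ok)
if ok: print(go([.618,.137],-.032,pocket(T3,0),1.066,pi/2+T3[1],.040))
```

```text
width 0.04829465742968766
lifted 0.04797779662464425 41.24509377521463
touch True [ 0.454  -0.1503 -0.0267]
t 51.45
True
width 0.03914216282253739
lifted 0.03872187820366227 41.81075870990753
touch True [ 0.4275  0.1981 -0.0276]
t 59.95
True
```

Run:
```python
from fit import *
ims=[]
for pos in ([.46,.2,.3],[.47,-.2,.3]):
    arm.move_pose(pos,q(np.pi)); p=read_camera("wrist"); ims.append(p["frame"][90:330,150:530])
    for t in ("bottle_1","wax_pot","carton","bur_jar","tray_two","tray_three"):
        print(t,[(round(d["confidence"],2),p2w(p,d["centre"][::-1],.004).round(4).tolist()) for d in place_of(p,t) if d["confidence"]>.4])
from job import *
print([pocket(T3,s).round(4) for s in (-.076,0,.076)],[pocket(T2,s).round(4) for s in (-.038,.038)])
cv2.imwrite("pics/final.png",cv2.resize(np.vstack(ims),None,fx=1.25,fy=1.25))
```

```text
bottle_1 [(0.61, [0.4257, 0.1226])]
wax_pot [(0.86, [0.4569, -0.1479])]
carton [(0.94, [0.427, 0.1962]), (0.55, [0.4542, -0.1498])]
bur_jar [(0.6, [0.4281, 0.2732])]
tray_two []
tray_three []
bottle_1 [(0.71, [0.4248, 0.1242]), (0.59, [0.4387, -0.2268])]
wax_pot [(0.9, [0.4528, -0.1513])]
carton []
bur_jar [(0.71, [0.5892, -0.4064]), (0.7, [0.5484, -0.2314])]
tray_two [(0.59, [0.448, -0.1886])]
tray_three []
[array([0.4228, 0.1222]), array([0.428, 0.198]), array([0.4332, 0.2738])] [array([ 0.4407, -0.2254]), array([ 0.4543, -0.1506])]
```

View pics/final.png

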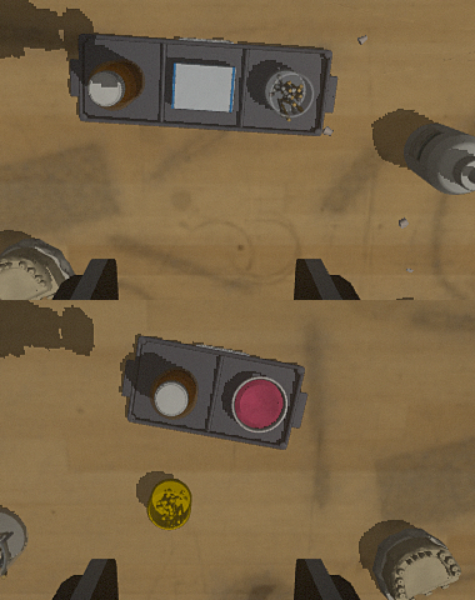

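The picture shows all five things upright and centred in their pockets: bottle (120,85), carton (203,87) and jar (289,93) above, bottle (173,395) and pot (259,404) below. The measured centres are within about 5 mm of the pocket centres, and the white bottle and plaster model haven't moved.

Run:
```python
from plant import *
print(workorder.job_done(),arm.read_t())
```

```text
the job is handed in; nothing more can be done
the job is handed in; nothing more can be done
```

I filled both trays and handed the job in: all five things stand upright and centred in their own pockets to within about 5 mm by the last camera check, and the white bottle and plaster model are still where they stood.

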